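Clamp the rail and poise the coat peg over its hole

ROBOT

A 6-joint arm with a two-finger parallel gripper is mounted at the origin on the work surface. World frame = base frame: x ahead of the robot, y to its left, z up, the work surface at z = 0. Lengths are in mm, angles in rad, forces in N, time in s.
With the tool pointing down it reaches from about 275 to 725 mm from the base axis. Payload 5.6 kg.
Tool frame: the origin (TCP) lies at the very end of the fingers, on their centre line; the grasp point (between the pads) lies 19 mm behind it; z points along the fingers, y is the direction in which the jaws open and shut (so a half turn about z gives the same grasp; the last joint's range is limited). The gripper opens to 85 mm and grips with 20 to 120 N. Pads are 22 mm wide; open, the fingers measure 114 mm over their backs; the gripper's body (76 mm by 85 mm) begins 54 mm behind the grasp point. The pads swing forward as they close: fully open they stand 13 mm farther back than shut.
Start: joints at [1.481, 0.255, 0.108, 0, -1.424, -0.285], TCP at [201.32, 511.823, 231.283] pointing down, gripper open.
Joint ranges: [-2.95, 2.95], [-1.21, 1.97], [-1.09, 1.5], [-2.87, 1.71], [-2.94, -0.07], [-3.05, 3.05]. Speed limits (rad/s): [2.57, 2.57, 3.14, 3.14, 3.14, 3.14].

INTERFACE

Orientations are given as a unit quaternion [w, x, y, z].
In Python, from plant import bot gives the robot as it stands.
- The arm moves only by the shell command python3 -m inch 'ROWS'. ROWS is JSON, a list of rows, each an object with "rotation": the turn, a rotation vector about the tool's x, y, z in units of 6 degrees (1.0 is 6 degrees), a list of three; "translation": the shift along the tool's x, y, z in units of 40 mm (1.0 is 40 mm), a list of three; "gripper": the opening, from 0 (shut) to 1 (fully open). A call has 1 to 12 rows; each row shifts and turns the commanded pose from where the row before left it, along the tool's axes as they then stand; what a row does not reach is not made up. A row lasts 1/12 s, in which the tool goes at most 41.7 mm and 7.16 degrees, less where a joint would pass 70% of its speed; a pose out of reach is approached as far as the arm can. A call is refused whole if a number of a shift passes 1 or a number of a turn 1, either way. A call with a gripper value outside its range is refused whole. The fingers move at their own pace and stop on an object; the grip force is fixed at half the most. Time passes only in rows, so rows that do not move let the fingers close. It gives the time, the measured TCP pose, the force and the opening at its end, in the units of the state.
- bot.state(): the state, without advancing time (a new reading comes with each control period).
- bot.capture(name): name is "side" or "top" or "wrist"; returns a dict with "pixels" (420x560x3 uint8, blue, green, red), "K" (3x3 intrinsics, pixels), "D" ([k1, k2, p1, p2, k3] as OpenCV has them; the pictures are not rectified), "eye" and "rotation" of the camera in the world. Camera axes: x right, y down, z forward; pixel columns grow to the right and rows downward; lengths in mm; the calibration is good to about 2 mm. A picture is of the moment at which its call begins. There is no depth.
- bot.close_job(): hands the job in, once; it reports no verdict.
Trained networks look in a picture, given as the dict that the camera call returned (one of the last four; its "shot" number tells which), for a name from the list of things; names that differ only in an ending like _2 or _b are one class to them, and where a whole thing is asked for, a point or a joint stands for the part that bears it (a point fixed in the world has none). Each returns a list of dicts, best first, with "p" (0 to 1); they miss things now and then, are a little off and sometimes report something else, mostly with a low value. They report only what shows in the picture. A call takes as long as a camera call. They do not tell look-alikes from the thing itself.
- bot.boxes_of(picture, label): "centre" ([row, column] in pixels, amid what is visible of it).
The state is a dict: "clock": time; "joint_positions": joint angles; "dq": joint speeds; "tau": joint torques, N m; "tool_pos": TCP position; "tool_rot": TCP orientation; "wrist_force": force on the tool from outside, world axes, zero at the start; "moment": the same for the moment, N m; "width": finger opening in mm.
Only numpy, scipy, OpenCV 4.12 (cv2) and the standard library are available. Lean on these libraries where they do the work, as an engineer would, in place of code of your own. Each camera call takes 0.05 s, during which the arm holds its last target. There are 200 camera calls.

TASK

A drilled wooden rail lies loose in the drill vise. First push the vise's sliding jaw home by its knob so that the rail is clamped; then take the thicker of the two turned pegs out of its holder, carry it over the stand of drill bits, and stop with it upright over the hole in the rail, about 10 mm above it and lined up so that it would drop straight in. The glue goes on next, so do not let the peg touch the rail, leave the other peg, the bit stand and the screw tub where they are, and finish while still holding the peg there.

Things in the scene. Friction and masses are not known exactly. Their poses are not given: they have to be found in the camera images.
- vise: Dark teal drill vise fixed to the bench. Origin: on the bench under the vise; z up. The base plate spans x -130 to 100 mm, y -75 to 75 mm and is 14 mm thick. The fixed jaw stands across it at x 40 to 70 mm (120 mm long along y, top at z 40 mm); its inner face at x = 40 mm looks to -x. The sliding jaw is opposite (on the -x side) and closes by moving to +x. The rail lies between the jaws on the base plate.
- jaw (a joint): Travel of the vise's sliding jaw (m), growing as it moves towards the fixed jaw (vise +x). Starts between 0 and 0.012, meets the squared-up 44 mm rail at 0.024 (mechanical end 0.030). About 4 N of sliding friction, plus damping of 20 N s/m; no spring: it stays where it is left.
- jaw_knob (a point): Centre of the upright round knob on the sliding jaw, 67 mm above the bench: a teal cylinder 36 mm in diameter, 40 mm high (from 47 to 87 mm above the bench) on a 20 mm stem. The jaw's carriage below it is 31 mm high, the jaw block (27 to 57 mm from the knob axis, towards the fixed jaw) 40 mm high. Axes as the vise's. It can be gripped from above.
- rail: Loose wooden rail, 44 mm (x) by 180 mm (y) by 32 mm (z), 0.12 to 0.25 kg; origin at the centre of its underside. It lies along the vise's y between the jaws, with play until it is clamped, so its top is 46 mm above the bench.
- hole (a point): Centre of the mouth of the rail's only hole, on the rail's top face, 30 mm along +y from its middle. Axes as the rail's (z up). The hole is 18 mm in diameter, 24 mm deep, with a 3 mm countersink.
- holder: Dark wooden block fixed to the bench, 170 mm (x) by 70 mm (y) by 36 mm high, origin at the centre of its underside. Two 19 mm blind holes at x = -50 and +50 mm on its centre line each hold a peg, tenon down; which peg is in which hole varies.
- peg: The thicker turned wooden peg, 116 mm tall, 0.045 to 0.08 kg, standing upright in the holder. Origin: centre of the tenon's lower end; z up along the peg. Tenon 16 mm in diameter from z 0 to 30 mm, collar 34 mm in diameter from 30 to 36 mm (it rests on the holder's top, so the origin starts 6 mm above the bench), straight round grip 24 mm in diameter from 36 to 104 mm, head 30 mm in diameter from 104 to 116 mm.
- peg_tip (a point): Centre of the lower end of the thick peg's tenon (the same point as its origin).
- thin_peg: Bystander: the thinner turned wooden peg, 92 mm tall, tenon 10 mm, collar 28 mm, grip 16 mm, head 22 mm in diameter, standing in the other hole of the holder. Origin: centre of the tenon's lower end.
- bit_stand: Bystander and obstacle: loose wooden block, 260 mm (x) by 50 mm (y) by 40 mm high with a row of nine upright steel drill bits, from 130 mm high (above the bench) at the -x end to 90 mm at the +x end. Origin: centre of its underside. It stands between the vise and the holder.
- screw_tub: Bystander: open white plastic tub of screws, 82 mm in diameter, 60 mm high. Origin: centre of its underside.
Not all that is in view belongs to the job. What is shaped like the peg but white or yellow is not meant.

How it is judged (in metres and radians):
On the way, in this order (a step that is already met when the one before it is completed fails the run):
1. the sliding jaw is pushed home against the rail while the thick peg still stands in its holder (value of joint jaw above 0.0225 m and height (world z) of peg_tip below 0.03 m), for 0.2 s.
2. the thick peg is held by the fingers, clear above the holder (height (world z) of peg_tip above 0.05 m and contact force between peg and the fingers above 1 N), for 0.2 s.
3. the thick peg passes over the bit stand (y of peg_tip in the frame of bit_stand between -0.05 and 0.05 m and x of peg_tip in the frame of bit_stand between -0.15 and 0.15 m and z of peg_tip in the frame of bit_stand above 0.09 m), for 0.02 s.
At the end, for the whole second after the job is handed in: The fingers hold the thick peg still and upright (within 0.1 rad) with its lower end 3 to 20 mm above the hole's mouth and within 5 mm of its axis, touching neither rail nor vise, while the jaw is still home (joint above 0.0225) and the rail lies flat and clamped against the fixed jaw (horizontal distance between peg_tip and hole below 0.005 m and z of peg_tip in the frame of hole between 0.003 and 0.02 m and angle between peg's own z axis and vertical below 0.1 rad and angle between rail's own z axis and vertical below 0.05 rad and contact force between peg and the fingers above 1 N and contact force between peg and rail below 0.1 N and contact force between peg and vise below 0.1 N and linear speed of peg below 0.02 m/s and value of joint jaw above 0.0225 m and x of rail in the frame of vise between 0.015 and 0.021 m and z of rail in the frame of vise below 0.018 m); the arm keeps its last pose, push and grip.
It fails at once if the thick peg touches the rail (contact force between peg and rail above 0.5 N).
It fails at once if the bit stand is shifted or tipped (distance of bit_stand from where it was at the start of the episode above 0.015 m or angle between bit_stand's own z axis and vertical above 0.2 rad).
It fails at once if the thin peg is taken from its place (distance of thin_peg from where it was at the start of the episode above 0.015 m).
It fails at once if the screw tub is shifted (distance of screw_tub from where it was at the start of the episode above 0.02 m).
It also fails if it takes over 61 s, if anything falls off the work surface, if the arm or the gripper's body presses on something with over 40 N, if the wrist force passes 120 N, or if a joint passes its speed limit or range.

## Working session

There is one attempt and no reset: what is moved stays moved. The work goes in short steps, Python scripts to look and compute and a shell command to move; the robot and the scene stay as the last step left them, time stands still between calls to the robot, and variables do not carry over. Pictures are saved under pics/ and viewed, about 8 in all and at most 12, crops included, and the job is handed in when it is done.

```bash
ls; mkdir -p pics; cat > h.py <<'E'
import numpy as np, cv2, json
from plant import bot
def ray(c,px):
    # px = [row,col]
    u=cv2.undistortPoints(np.array([[[px[1],px[0]]]],float),np.array(c["K"]),np.array(c["D"]))[0,0]
    return np.array(c["rotation"])@np.array([u[0],u[1],1.0])
def at_z(c,px,z):
    d=ray(c,px);e=np.array(c["eye"]);return e+d*(z-e[2])/d[2]
def proj(c,P):
    R=np.array(c["rotation"]).T;rv=cv2.Rodrigues(R)[0];t=-R@np.array(c["eye"])
    return cv2.projectPoints(np.array(P,float).reshape(-1,3),rv,t,np.array(c["K"]),np.array(c["D"]))[0].reshape(-1,2)[:,::-1]
def tri(obs):
    A=np.zeros((3,3));b=np.zeros(3)
    for c,px in obs:
        d=ray(c,px);d/=np.linalg.norm(d);M=np.eye(3)-np.outer(d,d);A+=M;b+=M@np.array(c["eye"])
    return np.linalg.solve(A,b)
E
python3 - <<'E'
from h import *
np.set_printoptions(precision=1,suppress=True)
s=bot.state();print(s)
for n in ["top","side"]:
    c=bot.capture(n);cv2.imwrite(f"pics/{n}0.png",c["pixels"])
    print(n,np.array(c["eye"]),np.array(c["rotation"]).round(2).tolist(),np.array(c["K"]).tolist())
    for l in ["vise","jaw_knob","rail","hole","holder","peg","thin_peg","bit_stand","screw_tub"]:
        print(l,[(np.round(d["centre"],1).tolist(),round(d["p"],2)) for d in bot.boxes_of(c,l)[:3]])
E
```

```text
pics
{'clock': 0.0, 'joint_positions': array([ 1.5,  0.3,  0.1, -0. , -1.4, -0.3]), 'dq': array([ 0., -0., -0.,  0., -0.,  0.]), 'tau': array([ -0. , -38.7,  23.8,   5.4,  -0. ,   0. ]), 'tool_pos': array([201.1, 511.4, 230.4]), 'tool_rot': array([ 0. ,  1. , -0.2, -0. ]), 'wrist_force': array([ 0.2,  0.6, -0.2]), 'moment': array([ 0.,  0., -0.]), 'width': 85.6157493027226}
top [449.8  28.4 780. ] [-0.08, 0.72, -0.68, 0.08] [[399.3301241351837, 0.0, 287.8922457901128], [0.0, 399.3301241351837, 206.23033773769063], [0.0, 0.0, 1.0]]
vise [([294.8, 414.5], 0.89)]
jaw_knob [([295.9, 420.1], 0.73)]
rail [([266.4, 418.9], 0.57)]
hole [([268.9, 424.2], 0.6)]
holder [([235.7, 191.4], 0.7)]
peg [([262.3, 181.3], 0.76), ([289.0, 222.7], 0.68), ([301.4, 138.5], 0.59)]
thin_peg [([203.8, 184.9], 0.69)]
bit_stand [([255.9, 303.5], 0.77)]
screw_tub [([131.9, 327.6], 0.85)]
side [439.7 631.1 708.5] [0.05, -0.11, 0.92, -0.38] [[446.0197876701681, 0.0, 279.519744633489], [0.0, 446.0197876701681, 214.28950596471472], [0.0, 0.0, 1.0]]
vise [([178.7, 352.4], 0.97)]
jaw_knob [([173.8, 357.4], 0.92)]
rail [([171.6, 332.5], 0.59), ([179.9, 349.7], 0.56), ([176.7, 357.8], 0.55)]
hole [([170.1, 331.6], 0.68)]
holder [([328.4, 269.8], 0.6)]
peg [([308.9, 358.2], 0.8), ([359.3, 347.3], 0.72), ([309.7, 300.6], 0.65)]
thin_peg [([304.9, 244.5], 0.87)]
bit_stand [([233.5, 311.5], 0.93)]
screw_tub [([173.4, 333.9], 0.3)]
```

```bash
cat >> h.py <<'E'
from scipy.spatial.transform import Rotation
def cap(n,f=None):
    c=bot.capture(n);q=c["rotation"]
    c["q"]=q;c=dict(c);c["R"]=Rotation.from_quat([q[1],q[2],q[3],q[0]]).as_matrix()
    if f: cv2.imwrite(f"pics/{f}.png",c["pixels"])
    return c
np.set_printoptions(precision=1,suppress=True)
E
sed -i 's/np.array(c\["rotation"\])/c["R"]/g' h.py
python3 -c "
import cv2,numpy as np
cv2.imwrite('pics/a.png',cv2.resize(cv2.imread('pics/top0.png'),(800,600),interpolation=cv2.INTER_CUBIC))
cv2.imwrite('pics/b.png',cv2.resize(cv2.imread('pics/side0.png'),(800,600),interpolation=cv2.INTER_CUBIC))"
```

```text
(no output)
```

View pics/a.png

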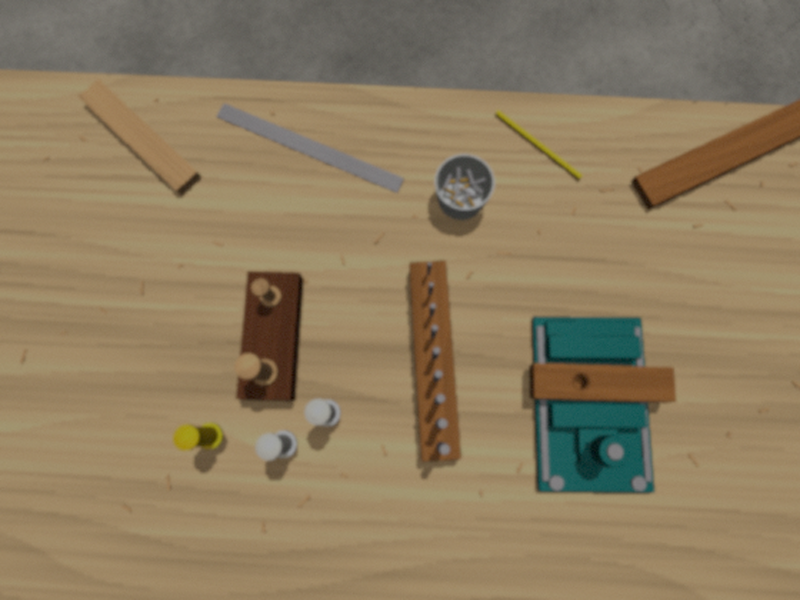

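View pics/b.png

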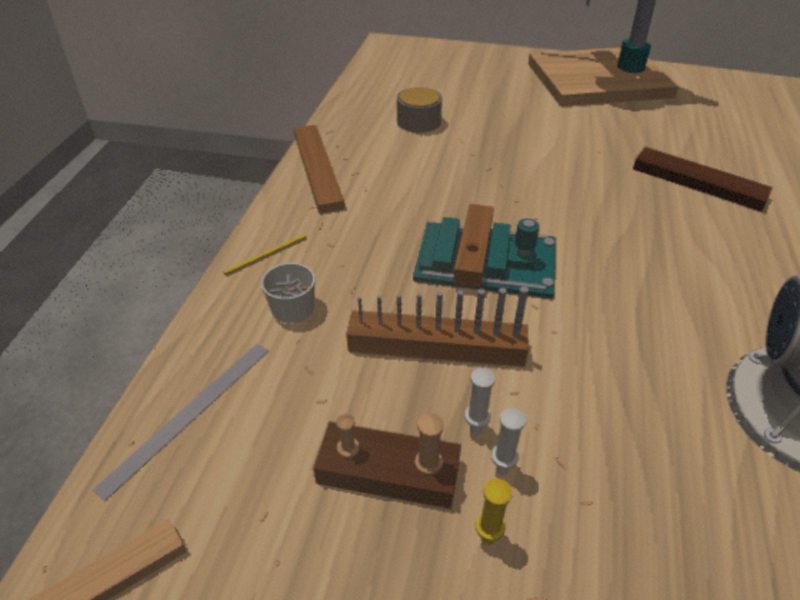

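Top view (800×600): the thick peg's head is at (248,366), in the holder's near end, and the thin peg's at (261,287). The hole is at (581,381), the knob top at (615,452), and the bit stand between them with its tall bits at the near end. White and yellow look-alikes stand close to the holder. The side view agrees.

```bash
python3 - <<'E'
from h import *
t=cap("top");s=cap("side")
k=1/1.42857
def T(x,y,z):return at_z(t,[y*k,x*k],z)
def S(x,y,z):return at_z(s,[y*k,x*k],z)
print("peg head",T(248,366,122),S(430,423,122))
print("thin head",T(261,287,98),S(345,421,98))
print("knob top",T(615,452,87),S(527,224,87))
print("hole",T(581,381,46),S(472,246,46))
print("holder corners z36",[T(*p,36) for p in [(249,272),(300,274),(294,401),(238,399)]])
print("vise plate corners z14",[T(*p,14) for p in [(534,318),(641,318),(652,491),(540,492)]])
print("rail corners z46",[T(*p,46) for p in [(534,364),(673,368),(675,401),(535,398)]])
print("fixed jaw inner/top edge z40",T(550,362,40),T(640,360,40))
print("slid jaw face",T(553,402,40),T(645,404,40))
print("stand corners z40",[T(*p,40) for p in [(411,263),(444,262),(459,458),(423,461)]])
print("bits",T(430,265,90),T(445,448,130))
print("white heads",T(322,412,100),S(482,377,100),T(268,446,100),S(512,420,100))
print("yellow",T(188,437,100),S(497,491,100))
print("tub",T(464,184,60),S(290,277,60))
for l in ["peg","thin_peg","jaw_knob","hole"]:
  a=bot.boxes_of(t,l)[:1];b=bot.boxes_of(s,l)[:1]
  if a and b: print(l,tri([(t,a[0]["centre"]),(s,b[0]["centre"])]))
E
```

```text
peg head [502.5 218.9 122. ] [502.3 222.8 122. ]
thin head [601.7 220.8  98. ] [601.3 225.6  98. ]
knob top [ 426.8 -212.8   87. ] [ 428.7 -213.8   87. ]
hole [ 511.1 -185.8   46. ] [ 511.2 -188.9   46. ]
holder corners z36 [array([635.4, 256.7,  36. ]), array([636.1, 187.6,  36. ]), array([467.9, 179.7,  36. ]), array([466.7, 251.9,  36. ])]
vise plate corners z14 [array([ 596. , -132.2,   14. ]), array([ 603.4, -278.4,   14. ]), array([ 378.2, -284.6,   14. ]), array([ 370. , -140.9,   14. ])]
rail corners z46 [array([ 529.8, -125.7,   46. ]), array([ 533.6, -304.4,   46. ]), array([ 491.8, -305. ,   46. ]), array([ 486.8, -127.2,   46. ])]
fixed jaw inner/top edge z40 [ 534.1 -147.7   40. ] [ 542.5 -264.7   40. ]
slid jaw face [ 483.2 -151.5   40. ] [ 486.5 -269.1   40. ]
stand corners z40 [array([657.9,  39. ,  40. ]), array([661.5,  -5.3,  40. ]), array([408.3, -33.8,  40. ]), array([402.4,  11. ,  40. ])]
bits [642.4  14.3  90. ] [423.2 -10.5 130. ]
white heads [455.4 132.8 100. ] [455.8 126.5 100. ] [413.8 191.9 100. ] [413.  182.3 100. ]
yellow [419.  285.7 100. ] [418.5 277.  100. ]
tub [766.6 -27.3  60. ] [769.4 -35.4  60. ]
peg [411.  218.  -60.4]
jaw_knob [ 454.1 -215.3   28. ]
```

```bash
cat >> h.py <<'E'
def tool():
    s=bot.state();q=s["tool_rot"];return s,Rotation.from_quat([q[1],q[2],q[3],q[0]])
def go(P):
    s,R=tool();d=R.inv().apply(np.array(P,float)-s["tool_pos"])
    print("tcp",s["tool_pos"],"units to go",(d/40).round(3),"F",s["wrist_force"],"w %.1f t %.2f"%(s["width"],s["clock"]))
    x,z=R.as_matrix()[:,0],R.as_matrix()[:,2];print("yaw x deg %.2f"%np.degrees(np.arctan2(x[1],x[0])),"z",z.round(4))
E
python3 -c "
from h import *
go([427,-213,230]);print(bot.state()['joint_positions'].tolist())"
```

```text
tcp [201.3 511.8 231.3] units to go [11.9 14.8  0. ] F [ 0.4  0.9 -0.7] w 85.3 t 1.50
yaw x deg -21.47 z [-0. -0. -1.]
[1.4806180301323946, 0.25508278588362293, 0.10820523227676002, -2.768751535958626e-06, -1.4239239174488123, -0.28459157594823414]
```

```bash
python3 -m inch '[{"rotation":[0,0,-1],"translation":[0,0,0],"gripper":1},{"rotation":[0,0,-1],"translation":[0,0,0],"gripper":1},{"rotation":[0,0,-1],"translation":[0,0,0],"gripper":1},{"rotation":[0,0,-0.97],"translation":[0,0,0],"gripper":1},{"rotation":[0,0,0],"translation":[0.25,0.9,0],"gripper":1},{"rotation":[0,0,0],"translation":[0.25,0.9,0],"gripper":1},{"rotation":[0,0,0],"translation":[0.25,0.9,0],"gripper":1},{"rotation":[0,0,0],"translation":[0.25,0.9,0],"gripper":1},{"rotation":[0,0,0],"translation":[0.25,0.9,0],"gripper":1},{"rotation":[0,0,0],"translation":[0.25,0.9,0],"gripper":1},{"rotation":[0,0,0],"translation":[0.25,0.9,0],"gripper":1},{"rotation":[0,0,0],"translation":[0.25,0.9,0],"gripper":1}]'
python3 -m inch '[{"rotation":[0,0,0],"translation":[0.25,0.9,0],"gripper":1},{"rotation":[0,0,0],"translation":[0.25,0.9,0],"gripper":1},{"rotation":[0,0,0],"translation":[0.25,0.9,0],"gripper":1},{"rotation":[0,0,0],"translation":[0.25,0.9,0],"gripper":1},{"rotation":[0,0,0],"translation":[0.25,0.9,0],"gripper":1},{"rotation":[0,0,0],"translation":[0.25,0.9,0],"gripper":1},{"rotation":[0,0,0],"translation":[0.25,0.9,0],"gripper":1},{"rotation":[0,0,0],"translation":[0.25,0.9,0],"gripper":1},{"rotation":[0,0,0],"translation":[0.25,0.9,0],"gripper":1},{"rotation":[0,0,0],"translation":[0.25,0.9,0],"gripper":1},{"rotation":[0,0,0],"translation":[0,0,0],"gripper":1}]'
python3 -c "
from h import *
go([427,-213,64])"
```

```text
clock: 2.5
tool_pos: [293.1, 225.6, 231.5]
tool_rot: [-0.0, 1.0, 0.021, 0.0]
wrist_force: [1.0, 0.3, 0.2]
width: 85.5
clock: 3.42
tool_pos: [408.3, -133.4, 230.8]
tool_rot: [0.001, 1.0, 0.017, -0.001]
wrist_force: [0.5, 0.3, -0.5]
width: 85.4
tcp [ 408.3 -133.4  230.8] units to go [0.4 2.  4.2] F [ 0.5  0.3 -0.5] w 85.4 t 3.42
yaw x deg 2.00 z [-0. -0. -1.]
```

```bash
sed -i 's/precision=1/precision=2/' h.py; python3 -m inch '[{"rotation":[0,0,0],"translation":[0.2,0.67,0],"gripper":1},{"rotation":[0,0,0],"translation":[0.2,0.67,0],"gripper":1},{"rotation":[0,0,0],"translation":[0,0.66,0.3],"gripper":1},{"rotation":[0,0,0],"translation":[0,0,0.8],"gripper":1},{"rotation":[0,0,0],"translation":[0,0,0.8],"gripper":1},{"rotation":[0,0,0],"translation":[0,0,0],"gripper":1}]'
python3 -c "
from h import *
c=cap('wrist','w1');go([427.7,-213.3,52]);s=cap('side')
im=np.hstack([c['pixels'],s['pixels'][100:260,250:470].repeat(2,0).repeat(2,1)[:420] if 0 else cv2.resize(s['pixels'][100:265,260:480],(560,420))]);cv2.imwrite('pics/c.png',cv2.resize(im,(800,300)))"
```

```text
clock: 3.92
tool_pos: [422.8, -206.5, 149.3]
tool_rot: [-0.002, 1.0, 0.019, -0.005]
wrist_force: [-1.3, 0.4, -1.3]
width: 85.6
tcp [ 424.63 -207.23  152.94] units to go [0.09 0.16 2.52] F [0.17 0.44 0.6 ] w 85.3 t 3.97
yaw x deg 2.31 z [-0.01  0.   -1.  ]
```

View pics/c.png

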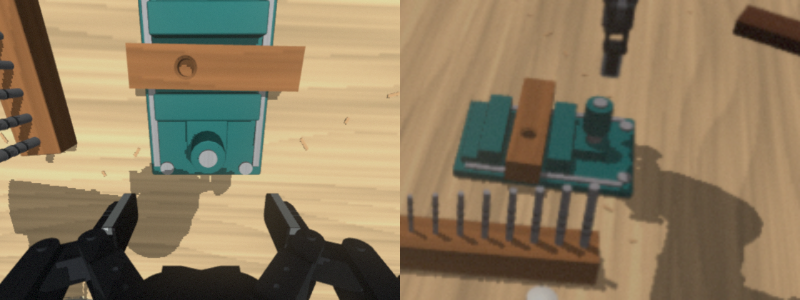

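The wrist view shows the knob at about (207,158), close to midway between the open fingers (about 200). I'll descend and grip it.

```bash
python3 -m inch '[{"rotation":[0,0,0],"translation":[0.07,0.15,0.5],"gripper":1},{"rotation":[0,0,0],"translation":[0,0,0.7],"gripper":1},{"rotation":[0,0,0],"translation":[0,0,0.7],"gripper":1},{"rotation":[0,0,0],"translation":[0,0,0.6],"gripper":1},{"rotation":[0,0,0],"translation":[0,0,0],"gripper":1},{"rotation":[0,0,0],"translation":[0,0,0],"gripper":0.3},{"rotation":[0,0,0],"translation":[0,0,0],"gripper":0.3},{"rotation":[0,0,0],"translation":[0,0,0],"gripper":0.3},{"rotation":[0,0,0],"translation":[0,0,0],"gripper":0.3},{"rotation":[0,0,0],"translation":[0,0,0],"gripper":0.3},{"rotation":[0,0,0],"translation":[0,0,0],"gripper":0.3}]'
python3 -c "
from h import *
go([427.7,-213.3,52])"
```

```text
clock: 4.93
tool_pos: [431.4, -212.9, 57.3]
tool_rot: [-0.0, 1.0, 0.021, 0.002]
wrist_force: [-1.3, 5.6, 8.3]
width: 35.0
tcp [ 431.42 -212.93   57.35] units to go [-0.09  0.01  0.13] F [-1.29  5.59  8.35] w 35.0 t 4.93
yaw x deg 2.35 z [ 0.  0. -1.]
```

```bash
python3 -m inch '[{"rotation":[0,0,0],"translation":[0.07,0,0],"gripper":0.3},{"rotation":[0,0,0],"translation":[0.07,0,0],"gripper":0.3},{"rotation":[0,0,0],"translation":[0.07,0,0],"gripper":0.3},{"rotation":[0,0,0],"translation":[0,0,0],"gripper":0.3},{"rotation":[0,0,0],"translation":[0,0,0],"gripper":0.3}]'
python3 -m inch '[{"rotation":[0,0,0],"translation":[0.05,0,0],"gripper":0.3},{"rotation":[0,0,0],"translation":[0.05,0,0],"gripper":0.3},{"rotation":[0,0,0],"translation":[0,0,0],"gripper":0.3},{"rotation":[0,0,0],"translation":[0,0,0],"gripper":0.3}]'
```

```text
clock: 5.35
tool_pos: [438.9, -212.6, 57.3]
tool_rot: [-0.0, 1.0, 0.021, 0.001]
wrist_force: [-3.6, 6.4, 10.9]
width: 34.5
clock: 5.68
tool_pos: [442.8, -212.5, 57.3]
tool_rot: [-0.0, 1.0, 0.021, 0.001]
wrist_force: [-4.4, 6.5, 10.8]
width: 34.7
```

Sliding at about 4 N, which is only the jaw friction, so it isn't home yet.

```bash
python3 -m inch '[{"rotation":[0,0,0],"translation":[0.05,0,0],"gripper":0.3},{"rotation":[0,0,0],"translation":[0,0,0],"gripper":0.3},{"rotation":[0,0,0],"translation":[0,0,0],"gripper":0.3}]'
python3 -m inch '[{"rotation":[0,0,0],"translation":[0.05,0,0],"gripper":0.3},{"rotation":[0,0,0],"translation":[0,0,0],"gripper":0.3},{"rotation":[0,0,0],"translation":[0,0,0],"gripper":0.3}]'
```

```text
clock: 5.93
tool_pos: [444.7, -212.4, 57.3]
tool_rot: [-0.0, 1.0, 0.021, 0.001]
wrist_force: [-3.7, 6.0, 10.7]
width: 34.1
clock: 6.18
tool_pos: [445.5, -212.3, 57.3]
tool_rot: [-0.0, 1.0, 0.021, -0.0]
wrist_force: [-7.2, 6.2, 14.3]
width: 34.8
```

```bash
python3 -m inch '[{"rotation":[0,0,0],"translation":[0.05,0,0],"gripper":0.3},{"rotation":[0,0,0],"translation":[0.05,0,0],"gripper":0.3},{"rotation":[0,0,0],"translation":[0,0,0],"gripper":0.3},{"rotation":[0,0,0],"translation":[0,0,0],"gripper":0.3}]'
python3 -m inch '[{"rotation":[0,0,0],"translation":[0.05,0,0],"gripper":0.3},{"rotation":[0,0,0],"translation":[0.05,0,0],"gripper":0.3},{"rotation":[0,0,0],"translation":[0,0,0],"gripper":0.3},{"rotation":[0,0,0],"translation":[0,0,0],"gripper":0.3}]'
```

```text
clock: 6.52
tool_pos: [445.5, -212.3, 57.2]
tool_rot: [-0.0, 1.0, 0.02, -0.004]
wrist_force: [-18.9, 6.4, 24.3]
width: 34.6
clock: 6.85
tool_pos: [445.5, -212.3, 57.2]
tool_rot: [-0.001, 1.0, 0.02, -0.008]
wrist_force: [-30.2, 7.7, 34.8]
width: 34.7
```

The jaw is firmly home: it stopped at 445.5 and the force rose to 30 N. I'll take off the load, release and look.

```bash
python3 -m inch '[{"rotation":[0,0,0],"translation":[-0.1,0,0],"gripper":0.3},{"rotation":[0,0,0],"translation":[-0.08,0,0],"gripper":0.3},{"rotation":[0,0,0],"translation":[0,0,0],"gripper":0.3},{"rotation":[0,0,0],"translation":[0,0,0],"gripper":1},{"rotation":[0,0,0],"translation":[0,0,0],"gripper":1},{"rotation":[0,0,0],"translation":[0,0,0],"gripper":1},{"rotation":[0,0,0],"translation":[0,0,0],"gripper":1},{"rotation":[0,0,0],"translation":[0,0,0],"gripper":1}]'
python3 -m inch '[{"rotation":[0,0,0],"translation":[0,0,-0.6],"gripper":1},{"rotation":[0,0,0],"translation":[0,0,-0.8],"gripper":1},{"rotation":[0,0,0],"translation":[0,0,-0.8],"gripper":1},{"rotation":[0,0,0],"translation":[0,0,-0.8],"gripper":1},{"rotation":[0,0,0],"translation":[0,0,-0.8],"gripper":1},{"rotation":[0,0,0],"translation":[0,0,-0.7],"gripper":1},{"rotation":[0,0,0],"translation":[0,0,0],"gripper":1}]'
python3 -c "
from h import *
c=cap('wrist','w2');go([502.4,221,230]);s=cap('side','s2');t=cap('top','t2')
im=np.hstack([cv2.resize(c['pixels'],(800,600))[:, :],]);cv2.imwrite('pics/d1.png',im)
cv2.imwrite('pics/d.png',np.hstack([cv2.resize(t['pixels'][200:360,350:500],(400,426)),cv2.resize(s['pixels'][130:260,270:400],(400,426))]))"
```

```text
clock: 7.52
tool_pos: [447.4, -212.8, 55.3]
tool_rot: [0.0, 1.0, 0.02, 0.0]
wrist_force: [-0.2, -0.6, -0.8]
width: 85.4
clock: 8.1
tool_pos: [449.8, -214.1, 241.6]
tool_rot: [0.002, 1.0, 0.021, 0.005]
wrist_force: [1.1, -0.3, 0.3]
width: 85.7
tcp [ 448.92 -213.29  238.52] units to go [  1.78 -10.79   0.2 ] F [ 0.57  0.01 -0.85] w 85.6 t 8.15
yaw x deg 2.36 z [ 0.01 -0.   -1.  ]
```

View pics/d1.png

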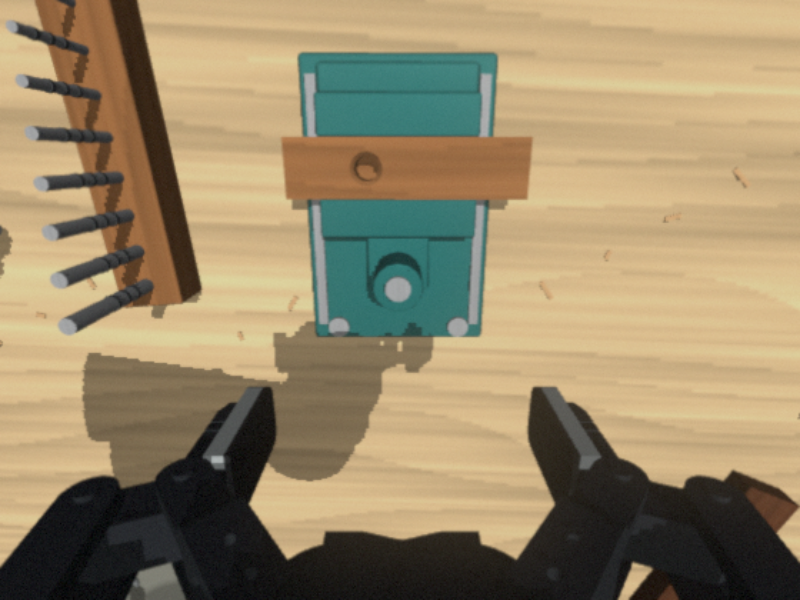

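View pics/d.png

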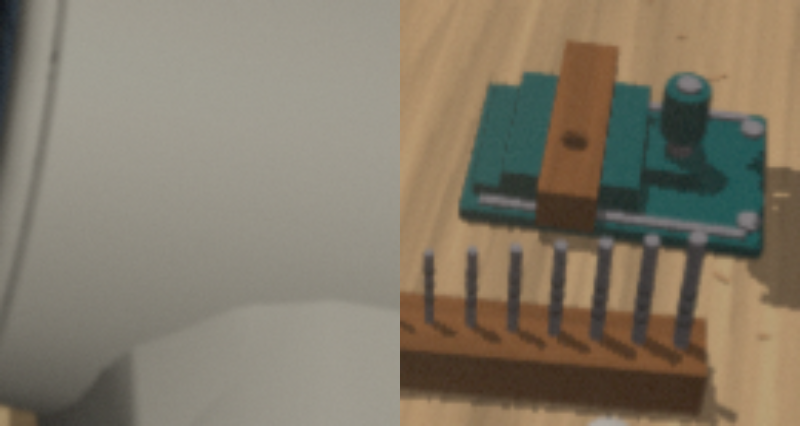

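The wrist view (hole at (367,166)) and the side view both show the rail flush between the jaws. Next I'll measure the hole at its clamped position.

```bash
python3 - <<'E'
from h import *
c=cap('wrist');s=cap('side');k=.7
W=lambda x,y,z:at_z(c,[y*k,x*k],z)
print("hole W",W(367,166,46),"S",at_z(s,[172.7,326.6],46))
print("net",[(n,[at_z(cc,d["centre"],46) for d in bot.boxes_of(cc,"hole")[:1]]) for n,cc in (("w",c),("s",s))])
print("rail corners",[W(*p,46) for p in [(282,138),(530,137),(527,199),(287,199)]])
print("knob",W(398,290,87)," plate",[W(*p,14) for p in [(298,53),(497,53),(481,335),(318,335)]])
go([502.4,221,230])
E
```

```text
hole W [ 516.67 -185.54   46.  ] S [ 519.6  -185.08   46.  ]
net [('w', [array([ 524.53, -215.74,   46.  ])]), ('s', [array([ 519.77, -181.63,   46.  ])])]
rail corners [array([ 532.96, -125.74,   46.  ]), array([ 540.78, -299.32,   46.  ]), array([ 498.32, -302.9 ,   46.  ]), array([ 491.09, -127.45,   46.  ])]
knob [ 437.68 -211.06   87.  ]  plate [array([ 591.76, -131.98,   14.  ]), array([ 597.75, -276.29,   14.  ]), array([ 375.55, -286.82,   14.  ]), array([ 369.62, -142.1 ,   14.  ])]
tcp [ 446.66 -212.61  234.09] units to go [  1.84 -10.77   0.1 ] F [ 0.98 -0.23  0.3 ] w 85.3 t 8.45
yaw x deg 2.34 z [-0.  0. -1.]
```

```bash
python3 -m inch '[{"rotation":[0,0,0],"translation":[0.1,-0.5,0],"gripper":1},{"rotation":[0,0,0],"translation":[0.17,-0.95,0],"gripper":1},{"rotation":[0,0,0],"translation":[0.17,-0.95,0],"gripper":1},{"rotation":[0,0,0],"translation":[0.17,-0.95,0],"gripper":1},{"rotation":[0,0,0],"translation":[0.17,-0.95,0],"gripper":1},{"rotation":[0,0,0],"translation":[0.17,-0.95,0],"gripper":1},{"rotation":[0,0,0],"translation":[0.17,-0.95,0],"gripper":1},{"rotation":[0,0,0],"translation":[0.17,-0.95,0],"gripper":1},{"rotation":[0,0,0],"translation":[0.17,-0.95,0],"gripper":1},{"rotation":[0,0,0],"translation":[0.17,-0.95,0],"gripper":1},{"rotation":[0,0,0],"translation":[0.17,-0.95,0],"gripper":1},{"rotation":[0,0,0],"translation":[0,-0.75,0],"gripper":1}]'
python3 -m inch '[{"rotation":[0,0,0],"translation":[0,0,0],"gripper":1},{"rotation":[0,0,0],"translation":[0,0,0],"gripper":1},{"rotation":[0,0,0],"translation":[0,0,0],"gripper":1}]'
python3 -c "
from h import *
c=cap('wrist');go([502.4,221,62])
cv2.imwrite('pics/e.png',cv2.resize(c['pixels'],(800,600)))
for z in (122,):print(z,[ (d['p'],at_z(c,d['centre'],z)) for d in bot.boxes_of(c,'peg')])
print(proj(c,[[502.4,221,122],[502.4,221,42],[601.5,223,98]])/0.7)"
```

```text
clock: 9.45
tool_pos: [501.5, 222.4, 233.9]
tool_rot: [0.001, 1.0, 0.021, -0.001]
wrist_force: [0.7, -0.9, 0.3]
width: 85.1
clock: 9.7
tool_pos: [501.3, 219.6, 234.6]
tool_rot: [0.001, 1.0, 0.021, -0.001]
wrist_force: [0.6, 0.4, -0.6]
width: 85.3
tcp [501.42 219.12 234.96] units to go [ 0.03 -0.05  4.32] F [-0.3   0.25  0.16] w 85.4 t 9.75
yaw x deg 2.32 z [-0. -0. -1.]
122 [(0.9, array([438.27, 193.29, 122.  ])), (0.87, array([440.25, 273.95, 122.  ])), (0.82, array([472.23, 147.97, 122.  ])), (0.78, array([512.42, 221.43, 122.  ]))]
[[290.87 398.06]
 [259.22 398.54]
 [116.04 401.53]]
```

View pics/e.png

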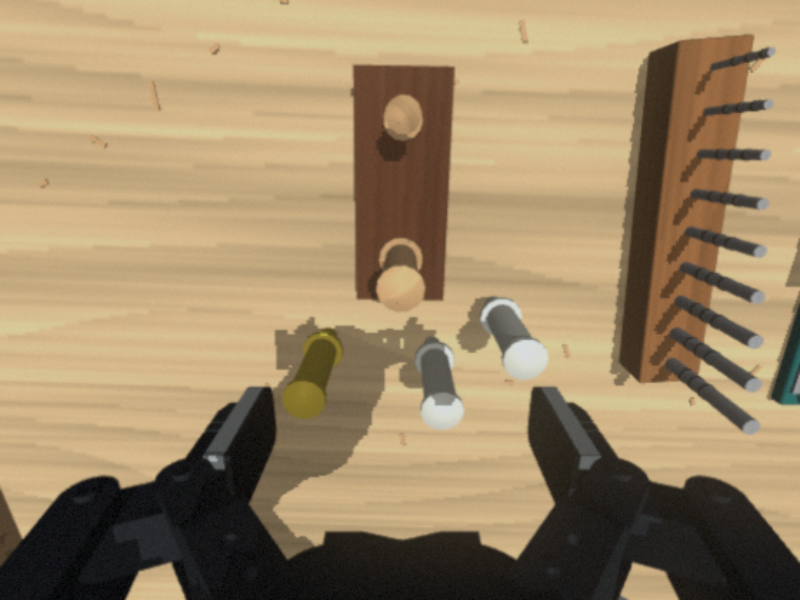

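The thick peg's head is at (401,288), within 3 px of the prediction at (398,291). The path down is clear of the white pegs, so I'll descend and grip.

```bash
python3 -m inch '[{"rotation":[0,0,0],"translation":[0.05,-0.03,0.4],"gripper":1},{"rotation":[0,0,0],"translation":[0,0,0.7],"gripper":1},{"rotation":[0,0,0],"translation":[0,0,0.7],"gripper":1},{"rotation":[0,0,0],"translation":[0,0,0.7],"gripper":1},{"rotation":[0,0,0],"translation":[0,0,0.6],"gripper":1},{"rotation":[0,0,0],"translation":[0,0,0.6],"gripper":1},{"rotation":[0,0,0],"translation":[0,0,0.6],"gripper":1},{"rotation":[0,0,0],"translation":[0,0,0],"gripper":1},{"rotation":[0,0,0],"translation":[0,0,0],"gripper":1}]'
python3 -c "
from h import *
go([503.3,220.3,62])"
python3 -m inch '[{"rotation":[0,0,0],"translation":[0,0,0],"gripper":0.1},{"rotation":[0,0,0],"translation":[0,0,0],"gripper":0.1},{"rotation":[0,0,0],"translation":[0,0,0],"gripper":0.1},{"rotation":[0,0,0],"translation":[0,0,0],"gripper":0.1},{"rotation":[0,0,0],"translation":[0,0,0],"gripper":0.1},{"rotation":[0,0,0],"translation":[0,0,0],"gripper":0.1},{"rotation":[0,0,0],"translation":[0,0,0],"gripper":0.1}]'
```

```text
clock: 10.55
tool_pos: [503.2, 219.8, 63.1]
tool_rot: [0.001, 1.0, 0.02, -0.001]
wrist_force: [0.4, 0.4, 1.6]
width: 85.1
tcp [503.2  219.77  63.06] units to go [ 0.   -0.01  0.03] F [0.37 0.36 1.58] w 85.1 t 10.55
yaw x deg 2.29 z [-0. -0. -1.]
clock: 11.13
tool_pos: [504.0, 221.3, 64.2]
tool_rot: [-0.0, 1.0, 0.021, 0.001]
wrist_force: [-1.3, -1.4, 4.6]
width: 23.1
```

```bash
python3 -m inch '[{"rotation":[0,0,0],"translation":[0,0,-0.15],"gripper":0.1},{"rotation":[0,0,0],"translation":[0,0,-0.3],"gripper":0.1},{"rotation":[0,0,0],"translation":[0,0,-0.5],"gripper":0.1},{"rotation":[0,0,0],"translation":[0,0,-0.6],"gripper":0.1},{"rotation":[0,0,0],"translation":[0,0,-0.6],"gripper":0.1},{"rotation":[0,0,0],"translation":[0,0,-0.6],"gripper":0.1},{"rotation":[0,0,0],"translation":[0,0,-0.6],"gripper":0.1},{"rotation":[0,0,0],"translation":[0,0,-0.4],"gripper":0.1},{"rotation":[0,0,0],"translation":[0,0,-0.2],"gripper":0.1},{"rotation":[0,0,0],"translation":[0,0,0],"gripper":0.1},{"rotation":[0,0,0],"translation":[0,0,0],"gripper":0.1}]'
python3 -c "
from h import *
s=cap('side');t=cap('top');go([518,-185.5,225])
cv2.imwrite('pics/f.png',cv2.resize(np.hstack([t['pixels'][100:400,80:380],s['pixels'][120:420,200:500]]),(800,400)))"
```

```text
clock: 12.05
tool_pos: [503.0, 221.2, 220.4]
tool_rot: [-0.0, 1.0, 0.02, -0.001]
wrist_force: [-0.0, 0.3, -1.3]
width: 22.8
tcp [502.66 220.84 219.53] units to go [-0.03 10.17 -0.12] F [-0.34  0.07 -0.85] w 22.7 t 12.15
yaw x deg 2.34 z [-0. -0. -1.]
```

View pics/f.png

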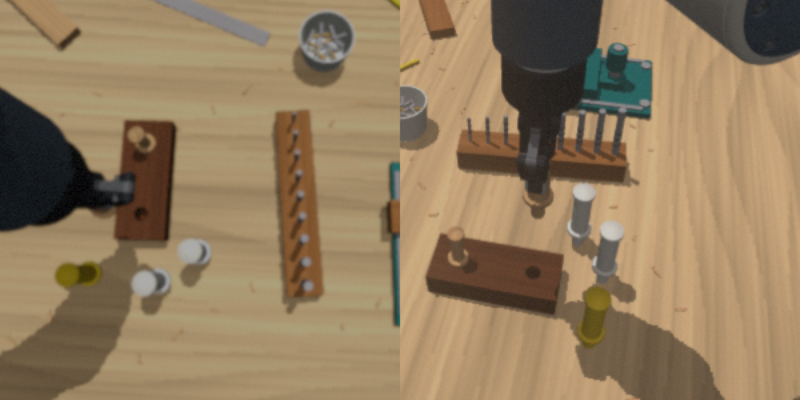

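The peg is out and held: its hole in the holder is empty and the thin peg is still in place. Its tip is at z of about 161, above the 130 mm bits, so I'll carry it across.

```bash
python3 -m inch '[{"rotation":[0,0,0],"translation":[0,0.4,-0.1],"gripper":0.1},{"rotation":[0,0,0],"translation":[0,0.7,0],"gripper":0.1},{"rotation":[0,0,0],"translation":[0,0.8,0],"gripper":0.1},{"rotation":[0,0,0],"translation":[0,0.8,0],"gripper":0.1},{"rotation":[0,0,0],"translation":[0,0.8,0],"gripper":0.1},{"rotation":[0,0,0],"translation":[0,0.8,0],"gripper":0.1},{"rotation":[0,0,0],"translation":[0,0.8,0],"gripper":0.1},{"rotation":[0,0,0],"translation":[0,0.8,0],"gripper":0.1},{"rotation":[0,0,0],"translation":[0,0.8,0],"gripper":0.1},{"rotation":[0,0,0],"translation":[0,0.8,0],"gripper":0.1},{"rotation":[0,0,0],"translation":[0,0.8,0],"gripper":0.1},{"rotation":[0,0,0],"translation":[0,0.8,0],"gripper":0.1}]'
python3 -m inch '[{"rotation":[0,0,0],"translation":[0,0.6,0],"gripper":0.1},{"rotation":[0,0,0],"translation":[0,0.3,0],"gripper":0.1},{"rotation":[0,0,0],"translation":[0,0,0],"gripper":0.1},{"rotation":[0,0,0],"translation":[0,0,0],"gripper":0.1},{"rotation":[0,0,0],"translation":[0,0,0],"gripper":0.1}]'
python3 -c "
from h import *
go([518,-185.5,135])"
```

```text
clock: 13.15
tool_pos: [517.4, -144.5, 224.5]
tool_rot: [-0.0, 1.0, 0.02, -0.001]
wrist_force: [0.3, 1.2, -0.0]
width: 22.8
clock: 13.57
tool_pos: [519.6, -177.9, 224.9]
tool_rot: [-0.0, 1.0, 0.021, -0.0]
wrist_force: [-0.0, 0.7, -1.5]
width: 22.7
tcp [ 519.58 -177.9   224.89] units to go [-0.05  0.19  2.25] F [-0.01  0.68 -1.5 ] w 22.7 t 13.57
yaw x deg 2.36 z [-0.  0. -1.]
```

```bash
python3 -m inch '[{"rotation":[0,0,0],"translation":[-0.03,0.19,0],"gripper":0.1},{"rotation":[0,0,0],"translation":[0,0,0.4],"gripper":0.1},{"rotation":[0,0,0],"translation":[0,0,0.5],"gripper":0.1},{"rotation":[0,0,0],"translation":[0,0,0.5],"gripper":0.1},{"rotation":[0,0,0],"translation":[0,0,0.4],"gripper":0.1},{"rotation":[0,0,0],"translation":[0,0,0.2],"gripper":0.1},{"rotation":[0,0,0],"translation":[0,0,0.1],"gripper":0.1},{"rotation":[0,0,0],"translation":[0,0,0],"gripper":0.1},{"rotation":[0,0,0],"translation":[0,0,0],"gripper":0.1},{"rotation":[0,0,0],"translation":[0,0,0],"gripper":0.1}]'
python3 -c "
from h import *
go([518,-185.5,115])
s=cap('side');t=cap('top');w=cap('wrist')
S=s['pixels'][110:230,270:390]
cv2.imwrite('pics/g.png',np.hstack([cv2.resize(S,(500,500),interpolation=cv2.INTER_CUBIC),cv2.resize(w['pixels'][:300],(300,500) if 0 else (300,225)).repeat(1,0) if 0 else cv2.copyMakeBorder(cv2.resize(w['pixels'],(300,225)),0,275,0,0,0)]))
for n,c in (('s',s),('t',t),('w',w)):
  print(n,'tip,tipdown,hole,collar->',proj(c,[[517.5,-185.5,46],[518.5,-184.9,81],[518.5,-184.9,117]]).round(1).tolist())
"
```

```text
clock: 14.4
tool_pos: [519.7, -186.3, 142.5]
tool_rot: [0.0, 1.0, 0.021, 0.001]
wrist_force: [0.4, -0.7, -0.0]
width: 22.9
tcp [ 519.74 -186.27  142.54] units to go [-0.04 -0.02  0.69] F [ 0.42 -0.66 -0.04] w 22.9 t 14.40
yaw x deg 2.37 z [ 0. -0. -1.]
s tip,tipdown,hole,collar-> [[172.7, 327.5], [160.9, 328.1], [148.1, 329.3]]
t tip,tipdown,hole,collar-> [[263.2, 406.5], [261.0, 411.9], [259.2, 418.5]]
w tip,tipdown,hole,collar-> [[213.8, 279.3], [228.9, 278.4], [251.8, 278.0]]
```

View pics/g.png

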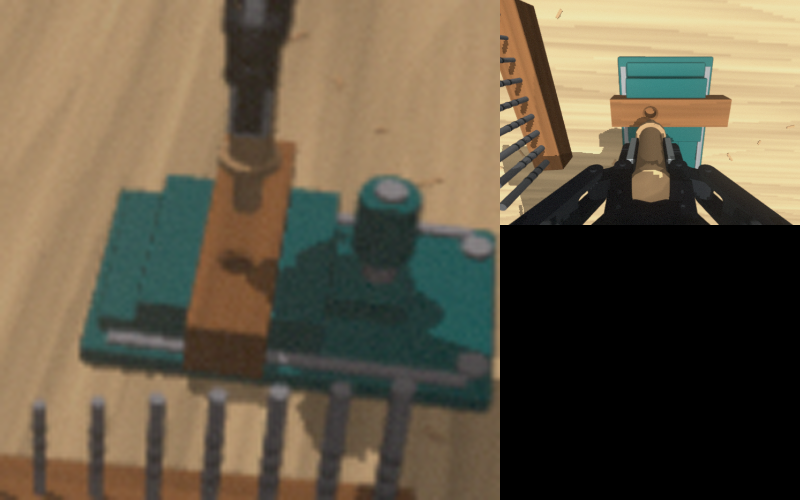

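```bash
python3 -m inch '[{"rotation":[0,0,0],"translation":[0,0,0.2],"gripper":0.1},{"rotation":[0,0,0],"translation":[0,0,0.15],"gripper":0.1},{"rotation":[0,0,0],"translation":[0,0,0],"gripper":0.1},{"rotation":[0,0,0],"translation":[0,0,0],"gripper":0.1},{"rotation":[0,0,0],"translation":[0,0,0],"gripper":0.1},{"rotation":[0,0,0],"translation":[0,0,0],"gripper":0.1}]'
python3 -c "
from h import *
go([518,-185.5,115])
im=np.mean([cap('side')['pixels'] for _ in range(6)],0);im=np.clip(im*1.5,0,255).astype('uint8')
wm=cap('wrist');s=cap('side')
S=cv2.resize(im[140:185,305:350],(450,450),interpolation=cv2.INTER_CUBIC)
W=cv2.resize(wm['pixels'][170:260,245:315],(350,450),interpolation=cv2.INTER_CUBIC)
for i in range(0,45,5):
  cv2.line(S,(i*10,0),(i*10,6 if i%10 else 14),(0,0,255),1);cv2.line(S,(0,i*10),(6 if i%10 else 14,i*10),(0,0,255),1)
cv2.imwrite('pics/i.png',np.hstack([S,W]))
tz=bot.state()['tool_pos'][2]-58.2;print(tz)
for n,c in (('s',s),('w',wm)):
  print(n,proj(c,[[517.5,-185.5,46],[518.5,-184.9,tz],[518.5,-184.9,tz+30],[528.5,-184.9,tz],[518.5,-174.9,tz]]).round(1).tolist())
"
```

```text
clock: 15.05
tool_pos: [519.1, -186.2, 127.5]
tool_rot: [0.0, 1.0, 0.02, 0.0]
wrist_force: [-0.0, 0.2, 0.4]
width: 22.7
tcp [ 519.1  -186.24  127.47] units to go [-0.03 -0.02  0.31] F [-0.02  0.21  0.43] w 22.7 t 15.05
yaw x deg 2.35 z [ 0. -0. -1.]
69.14009164851223
s [[172.7, 327.5], [165.0, 327.8], [154.5, 328.7], [164.4, 323.5], [167.7, 327.1]]
w [[219.4, 279.4], [229.8, 278.5], [248.7, 278.2], [216.3, 279.1], [229.2, 264.2]]
```

View pics/i.png

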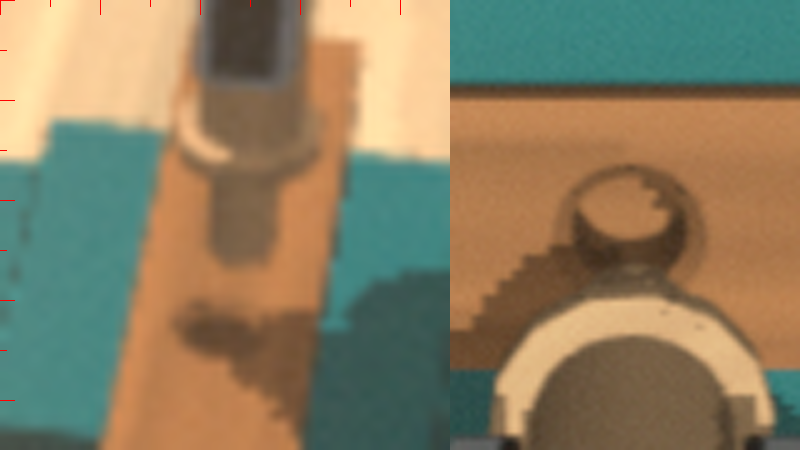

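Side view: the tenon tip is at about (328.9, row 164.5) and the hole at about (326.2, row 172). The two should be within 0.3 px in column, so the peg sits about 4.5 mm short in +x. The wrist view agrees at about 4.1 mm, and y matches. I'll correct x first, then lower.

```bash
python3 -m inch '[{"rotation":[0,0,0],"translation":[0.06,0,0],"gripper":0.1},{"rotation":[0,0,0],"translation":[0.05,0,0],"gripper":0.1},{"rotation":[0,0,0],"translation":[0,0,0.1],"gripper":0.1},{"rotation":[0,0,0],"translation":[0,0,0.1],"gripper":0.1},{"rotation":[0,0,0],"translation":[0,0,0.1],"gripper":0.1},{"rotation":[0,0,0],"translation":[0,0,0],"gripper":0.1},{"rotation":[0,0,0],"translation":[0,0,0],"gripper":0.1},{"rotation":[0,0,0],"translation":[0,0,0],"gripper":0.1},{"rotation":[0,0,0],"translation":[0,0,0],"gripper":0.1},{"rotation":[0,0,0],"translation":[0,0,0],"gripper":0.1}]'
python3 -c "
from h import *
go([523.6,-186.2,115])
im=np.mean([cap('side')['pixels'] for _ in range(6)],0);im=np.clip(im*1.5,0,255).astype('uint8')
wm=cap('wrist');s=cap('side')
S=cv2.resize(im[140:185,305:350],(450,450),interpolation=cv2.INTER_CUBIC)
W=cv2.resize(wm['pixels'][170:260,245:315],(350,450),interpolation=cv2.INTER_CUBIC)
cv2.imwrite('pics/j.png',np.hstack([S,W]))
tz=bot.state()['tool_pos'][2]-58.2;print(tz)
for n,c in (('s',s),('w',wm)):
  print(n,proj(c,[[520,-186.5,46],[520,-186.5,tz],[520,-186.5,tz+33]]).round(1).tolist())
"
```

```text
clock: 16.28
tool_pos: [523.5, -186.0, 115.5]
tool_rot: [0.0, 1.0, 0.021, 0.0]
wrist_force: [-0.0, -0.2, -0.6]
width: 22.9
tcp [ 523.48 -185.99  115.51] units to go [0.   0.01 0.01] F [-0.04 -0.23 -0.56] w 22.9 t 16.28
yaw x deg 2.35 z [ 0. -0. -1.]
57.13744062544394
s [[172.3, 326.5], [168.6, 326.9], [157.2, 327.9]]
w [[227.6, 280.9], [233.6, 280.9], [255.4, 281.0]]
```

View pics/j.png

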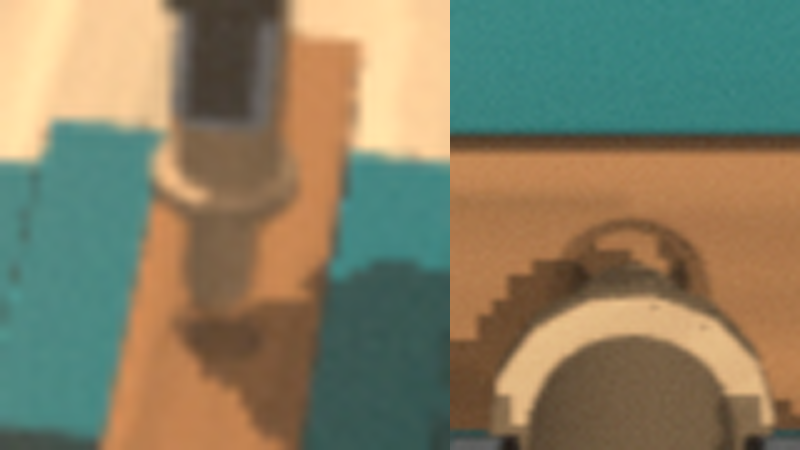

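Both views now agree. In the side view the tip is at column 222 of the crop, against 221 expected over the hole. In the wrist view the hole ring and the collar are within about 1 mm of being concentric, with the tip about 11 mm above the rail. I'll hand it in.

```bash
python3 -c "
from h import *
go([523.5,-186,115.5]);bot.close_job();s=bot.state();print(s['clock'],s['tool_pos'],s['wrist_force'],s['width'])"
```

```text
tcp [ 523.33 -186.    115.34] units to go [ 0.  0. -0.] F [ 0.42  0.83 -0.44] w 22.8 t 16.68
yaw x deg 2.35 z [ 0. -0. -1.]
the job is handed in; nothing more can be done
the job is handed in; nothing more can be done
```

The job is handed in at about 16.7 s of the 61 s allowed, with the thick peg held upright over the hole in the clamped rail. No verdict is reported.

**What I did:**
- Gripped the knob and pushed the jaw home. It moved about 14 mm and stopped dead, with the force rising from 4 to 30 N.
- Took the thick peg from the holder's near end and carried it over the bit stand with its tip about 160 mm up, clear of the 130 mm bits.
- Stopped with it over the hole and found it about 4.5 mm short in +x from the pictures. I corrected that before lowering it to the final height.

**Last checks:**
- **Alignment:** both the side and wrist views put the peg within about 1 mm of the hole's axis. Before the correction they put the hole and the peg 1 mm or less apart.
- **Height:** the tip was about 11 mm above the rail's top, worked out from the tool height at the grasp.
- **Grip and contact:** the finger opening was a steady 22.8 mm and the wrist force under 1 N, so there was no sign of contact. The tool was vertical and I saw no noticeable tilt in the peg.
- **Rail:** it lay flush between the jaws after clamping.
- **Bystanders:** the thin peg, bit stand and tub looked undisturbed after the lift. I did not check the thin peg or tub again after that.

**What disagreed:**
- The trained network's hole position in the wrist picture was about 30 mm off, and its peg and knob positions were wrong too. I measured from the pictures instead.
- The held peg sat about 3.5 mm off the tool centre in x, which is why the correction was needed.

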